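Pin the solvent tin and open its push-and-turn safety cap

TASK

Lift the steel locking pin out of its wooden rest, put it down through the hole in the bracket under the squat tin and fully home into the wooden base, and let go of it, so that the tin can no longer turn. Then open the tin's safety cap: press it firmly down, keep it pressed while you twist it anticlockwise (seen from above) by about a fifth of a turn, and lift it straight off. Finish while still holding the cap: the program ends with the gripper keeping it level and still, about ten centimetres above the tin's mouth and over it, with the pin left in place and the other things on the table left alone.

Things in the scene. Friction and masses are not known exactly. Their poses are not given: they have to be found in the camera images.
- pin: Steel locking pin, 84 mm long, 0.08 kg, standing upright in its rest at first. Origin at the centre of its foot, z up along it. Shaft 10 mm in diameter, 34 mm long, with a tapered foot; above (34 to 84 mm from the foot) a round grip 18 mm in diameter whose underside is the shoulder. Home: the shoulder lies on the bracket, so the foot is 34 mm below point bracket_hole.
- pin_rest: Fixed wooden block 56 x 56 x 40 mm with an upright hole 14 mm in diameter, 36 mm deep, in its top, in which the pin stands (shoulder on the block's top, foot 6 mm above the table; raise it over 40 mm to clear). Origin at the centre of the underside.
- bracket_hole (a point): Centre of the upper rim of the 14 mm hole right through the dark steel bracket (8 mm thick, 34 mm square round the hole) under the tin, 100 mm from the tin's axis, 41 mm above the table; axes as point tin_neck. It lies over an equal hole in the wooden base, in line within about 2 mm at the start. Bracket and tin turn together almost freely on an upright axis until pinned.
- base_hole (a point): Centre of the upper rim of the 14 mm hole, 25 mm deep, in the fixed wooden base (30 mm thick; round, 110 mm across under the tin, with a 44 mm wide extension under the bracket). z up.
- tin_neck (a point): Centre of the tin's mouth (top of its neck, 34 mm across) on the upright turning axis, 92 mm above the table, under the cap at first; z up, y points from the axis to the hole in the bracket. The tin is 76 mm across, its shoulder 19 mm below this point. It cannot be lifted off its base. Two lugs on the neck, at +x and -x, hold the cap.
- cap: Black push-and-turn safety cap, 54 mm high, 0.06 kg; origin at the centre of its underside, z up. Round ribbed skirt 58 mm across, 24 mm high; on its flat top an upright bar grip 50 mm long (along the cap's x), 22 mm thick (along its y), 30 mm high. Closed, its origin is 10 mm below point tin_neck and its x is in line with the tin's within 0.1 rad. Clockwise it meets a stop.
- cap_grip (a point): Middle of the cap's bar grip, 39 mm above the cap's origin; axes as the cap. A spring plug in the mouth pushes the cap up with 4 N, rising to 11 N when it is pressed down 8 mm, where it meets the neck. It must be pressed over 5 mm down (6 to 8 is right) before it turns; turned anticlockwise from above by 0.9 to 2.2 rad from closed (1.2 is right) it is free to lift.
- wax_tin: Bystander: round grey tin 56 mm across, 28 mm high, lying on the table; origin at the centre of its underside. Leave alone.
- block_b: Bystander: wooden offcut 55 x 80 x 32 mm lying on the table; origin at the centre of its underside. Leave alone.
- wax_block: Bystander: pale block of wax 32 x 60 x 26 mm lying on the table; origin at the centre of its underside. Leave alone.
There are look-alikes about, which are no part of the job. Of the things like the part that bears bracket_hole, leave any that is turquoise; of the rest the smaller one is meant.

How it is judged (in metres and radians):
On the way, in this order (a step that is already met when the one before it is completed fails the run):
1. the pin is home through the bracket into the base and let go (z of pin in the frame of base_hole below -0.018 m and horizontal distance between pin and base_hole below 0.005 m and horizontal distance between pin and bracket_hole below 0.006 m and angle between pin's own z axis and vertical below 0.12 rad and contact force between the fingers and pin below 0.3 N), for 0.2 s.
2. the cap is pressed down, the pin in place (z of pin in the frame of base_hole below -0.018 m and horizontal distance between pin and base_hole below 0.005 m and horizontal distance between pin and bracket_hole below 0.006 m and angle between pin's own z axis and vertical below 0.12 rad and z of cap in the frame of tin_neck below -0.0145 m and horizontal distance between cap and tin_neck below 0.006 m), for 0.1 s.
3. the cap is twisted while on the neck (z of pin in the frame of base_hole below -0.018 m and horizontal distance between pin and base_hole below 0.005 m and horizontal distance between pin and bracket_hole below 0.006 m and angle between pin's own z axis and vertical below 0.12 rad and angle between the x axis of cap and the x axis of tin_neck, either way round above 0.7 rad and z of cap in the frame of tin_neck below -0.004 m and horizontal distance between cap and tin_neck below 0.008 m), for 0.1 s.
At the end, for the whole second after the job is handed in: The pin is still home (foot over 18 mm down in the base hole, upright within 0.12 rad) and the gripper holds the cap still, level within 0.2 rad, its underside 50 to 170 mm above the mouth of the tin and within 35 mm of its axis sideways, touching neither tin nor base (z of pin in the frame of base_hole below -0.018 m and horizontal distance between pin and base_hole below 0.005 m and horizontal distance between pin and bracket_hole below 0.006 m and angle between pin's own z axis and vertical below 0.12 rad and z of cap in the frame of tin_neck between 0.05 and 0.17 m and horizontal distance between cap and tin_neck below 0.035 m and angle between cap's own z axis and vertical below 0.2 rad and contact force between the fingers and cap above 1 N and contact force between cap and tin below 0.1 N and contact force between cap and stand below 0.1 N and linear speed of cap below 0.03 m/s); the arm keeps its last pose, push and grip.
It fails at once if the wax tin is shifted more than 20 mm (distance of wax_tin from where it was at the start of the episode above 0.02 m).
It fails at once if the wooden offcut is shifted more than 20 mm (distance of block_b from where it was at the start of the episode above 0.02 m).
It fails at once if the wax block is shifted more than 20 mm (distance of wax_block from where it was at the start of the episode above 0.02 m).
It also fails if it takes over 56 s, if anything falls off the work surface, if the arm or the gripper's body presses on something with over 40 N, if the wrist force passes 120 N, or if a joint passes its speed limit or range.

ROBOT

A 6-joint arm with a two-finger parallel gripper is mounted at the origin on a cart in front of the work surface, level with it; the furniture and walls round the work are solid. World frame = base frame: x ahead of the robot, y to its left, z up, the work surface at z = 0. Lengths are in m, angles in degrees, forces in N, time in s.
With the tool pointing down it reaches from about 0.25 to 0.725 m from the base axis. Payload 9.7 kg.
Tool frame: the origin (TCP) lies between the finger pads; the fingertips stand 11 mm ahead of it and the grasp point (between the pads) lies 8 mm behind it; z points along the fingers, y is the line along which they close (so a half turn about z gives the same grasp; the last joint's range is limited). The gripper opens to 85 mm and grips with 20 to 120 N. Pads are 22 mm wide; open, the fingers measure 114 mm over their backs; the gripper's body (76 mm by 85 mm) begins 54 mm behind the grasp point. The pads swing forward as they close: fully open they stand 13 mm farther back than shut.
Start: joints at [0, 4.979, 10.078, 95.1, 0, 90], TCP at [0.55, -0, 0.242] pointing down, gripper open.
Joint ranges: [-179.16, 179.16], [-48.56, 103.87], [-65.8, 70.77], [-126.05, 130.52], [-82.76, 87.17], [-180, 180]. Speed limits (degrees/s): [127.2, 127.2, 147.25, 180, 180, 180].

INTERFACE

Orientations are given as [roll, pitch, yaw] about the fixed x, y, z axes, in that order (R = Rz(yaw) Ry(pitch) Rx(roll)).
In Python, from workcell import monitor, cams, ticket gives the robot as it stands.
- The arm moves only by the tool carry_out, never from a script. Its argument "plan" is a list of rows, each an object with "travel": the shift along the world's x, y, z as a fraction of full scale, a list of three; "angular": the turn, a rotation vector about the world's x, y, z as a fraction of full scale, a list of three; "grip": the gripper's target within -1 to 1 (fully open at 1, half-way at 0, shut at -1). In form: [{"travel": [x, y, z], "angular": [ax, ay, az], "grip": grip}, ...]. A call has 1 to 8 rows; each row is the pose to reach, as a shift and turn from the pose commanded when the call began; what a row does not reach only later rows make up. Full scale, the value 1, is 300 mm for a shift and 0.5 rad for a turn. A row lasts 1/12 s, in which the tool goes at most 41.7 mm and 7.16 degrees, less where a joint would pass 70% of its speed; a pose out of reach is approached as far as the arm can. A call with a number of a shift or a turn outside -1 to 1 is refused whole. A call with a gripper value outside its range is refused whole. The fingers move at their own pace and stop on an object; "grip_force" is the grip in N (left out, the last holds). Time passes only in rows, so rows that repeat a pose let the fingers close. It gives the time, the measured TCP pose, the force, the opening and the grip force at its end, in the units of the state.
- monitor.get_obs(): the state, without advancing time (a new reading comes with each control period).
- cams.camera(name): name is "scene" or "side" or "wrist"; returns a dict with "frame" (400x640x3 uint8, red, green, blue), "mtx" (3x3 intrinsics, pixels), "view" (4x4, takes a point from world to camera coordinates); the wrist camera has in their place "T_tool_cam" (4x4, takes a point from camera to tool coordinates, whose origin is the TCP and whose axes are the flange's). Camera axes: x right, y up, looking along -z (the intrinsics and any distortion apply to the point x, -y, -z); pixel columns grow to the right and rows downward; lengths in m; the calibration is good to about 2 mm. A picture is of the moment at which its call begins: read the wrist's pose just before it. There is no depth.
- ticket.job_done(): hands the job in; it is judged then, once.
The state is a dict: "time": time; "q": joint angles; "qd": joint speeds; "joint_efforts": joint torques, N m; "ee_pos": TCP position; "tcp_rot": TCP orientation; "wrist_force": force on the tool from outside, world axes, zero at the start; "torque": the same for the moment, N m; "opening": finger opening in m; "grasp_force": force on a finger pad.
Only numpy, scipy, OpenCV 4.12 (cv2) and the standard library are available. Lean on these libraries where they do the work, as an engineer would, in place of code of your own. Each camera call takes 0.05 s, during which the arm holds its last target. There are 200 camera calls.

## Working session

There is one attempt and no reset: what is moved stays moved. The work goes in short steps, Python scripts to look and compute and a tool call to move; the robot and the scene stay as the last step left them, time stands still between calls to the robot, and variables do not carry over. Pictures are saved under pics/ and viewed, at most 10 in all, crops included, and the job is handed in when it is done.

Besides the shell and the picture viewer there is one more tool, called after "Call:" by a JSON object that holds its "fn" and its "kwargs", one argument or row to a line. carry_out: Moves the arm, as the interface text tells. Its arguments: {"type":"object","properties":{"plan":{"type":"array","items":{"type":"object","properties":{"travel":{"type":"array","items":{"type":"number"}},"angular":{"type":"array","items":{"type":"number"}},"grip":{"type":"number"}}}},"grip_force":{"type":"number"}},"required":["plan"]}

```bash
mkdir -p pics
cat > h.py <<'E'
import numpy as np, cv2
from workcell import monitor, cams, ticket
from scipy.spatial.transform import Rotation as R
def get(name):
    o=monitor.get_obs(); c=cams.camera(name); K=np.array(c['mtx'])
    if name=='wrist':
        T=np.eye(4); r=o['tcp_rot']; T[:3,3]=o['ee_pos']
        T[:3,:3]=R.from_euler('xyz',r,degrees=True).as_matrix()
        M=T@np.array(c['T_tool_cam'])
    else: M=np.linalg.inv(np.array(c['view']))
    return c['frame'],K,M,c
def ray(K,M,u,v):
    d=np.array([(u-K[0,2])/K[0,0],-(v-K[1,2])/K[1,1],-1.]); return M[:3,3],M[:3,:3]@d
def onz(K,M,u,v,z):
    o,d=ray(K,M,u,v); return o+d*(z-o[2])/d[2]
def proj(K,M,p):
    q=np.linalg.inv(M)@np.r_[p,1]; return K[0,0]*q[0]/-q[2]+K[0,2],K[1,1]*-q[1]/-q[2]+K[1,2]
def save(n,f): cv2.imwrite('pics/'+n,cv2.cvtColor(f,cv2.COLOR_RGB2BGR))
E
python3 - <<'E'
from h import *
print(monitor.get_obs())
fs=[]
for n in ['scene','side','wrist']:
    f,K,M,c=get(n); np.savez(n,f=f,K=K,M=M); fs.append(f); print(n,K.round(1).tolist(),M.round(3).tolist(),[k for k in c])
save('a1.png',fs[0]);save('a2.png',fs[1]);save('a3.png',fs[2])
E
```

```text
{'time': 0.0, 'q': array([1.45195653e-03, 5.00980927e+00, 1.00334010e+01, 9.50995338e+01,
       3.91475449e-04, 9.00008331e+01]), 'qd': array([ 0.01291825,  0.05854829,  0.06655566, -0.02399196, -0.0744108 ,
        0.00412169]), 'joint_efforts': array([ 7.68234549e-04, -5.20392072e+01,  4.64802504e+01,  1.63646933e-02,
        2.23589603e-05, -6.77332673e-05]), 'ee_pos': array([5.49777363e-01, 1.58042550e-05, 2.41586016e-01]), 'tcp_rot': array([-1.79924058e+02, -3.90370920e-04,  9.00006184e+01]), 'wrist_force': array([-0.10219654,  0.06441274, -0.51308834]), 'torque': array([ 0.02040395,  0.05147824, -0.00633768]), 'grasp_force': 0.0, 'opening': 0.08536813708508796}
scene [[425.6, 0.0, 310.7], [0.0, 425.6, 197.1], [0.0, 0.0, 1.0]] [[-0.551, 0.391, -0.738, -0.275], [-0.835, -0.274, 0.478, 0.78], [-0.016, 0.879, 0.477, 0.614], [0.0, 0.0, 0.0, 1.0]] ['frame', 'mtx', 'view']
side [[438.1, 0.0, 311.1], [0.0, 438.1, 197.2], [0.0, 0.0, 1.0]] [[-0.973, 0.116, -0.201, 0.359], [-0.23, -0.393, 0.89, 1.154], [0.024, 0.912, 0.409, 0.49], [0.0, 0.0, 0.0, 1.0]] ['frame', 'mtx', 'view']
wrist [[324.3, 0.0, 325.2], [0.0, 324.3, 200.9], [0.0, 0.0, 1.0]] [[1.0, -0.001, 0.002, 0.55], [0.0, 0.947, 0.323, 0.084], [-0.002, -0.323, 0.947, 0.373], [0.0, 0.0, 0.0, 1.0]] ['frame', 'mtx', 'T_tool_cam']
```

View images.

View pics/a1.png

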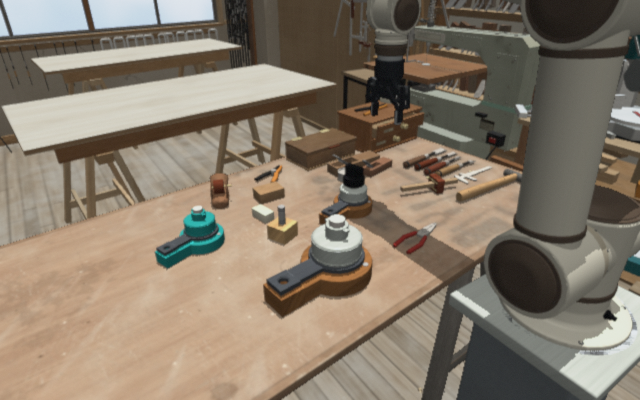

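View pics/a2.png

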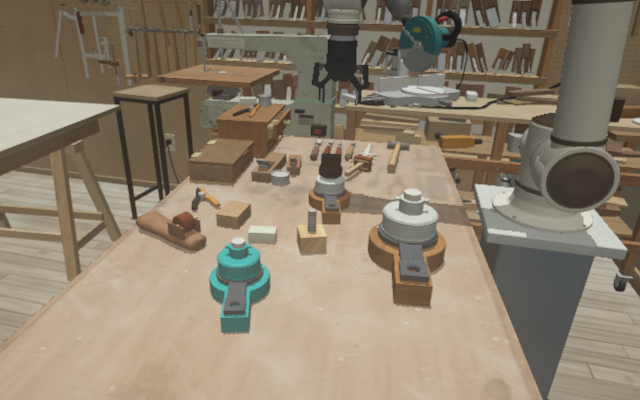

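View pics/a3.png

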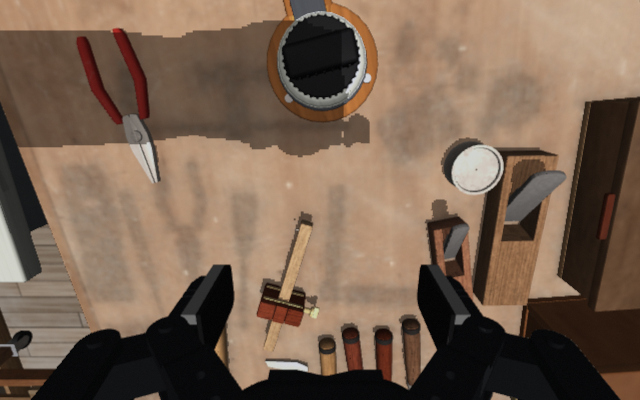

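Candidates for the bracketed tin are turquoise at scene (203,235), the large white-lidded one at (335,250), and the small black-capped one at (352,190). The description picks the small black-capped one. The pin stands in its rest at scene (282,215) and side (312,225). The wax block is at (263,213) and the offcut at (268,190) in the scene view; the wax tin is at wrist (475,168).

Run:
```python
from h import *
D={n:np.load(n+'.npz') for n in ['scene','side','wrist']}
def L(n,u,v,z): print(n,(u,v),onz(D[n]['K'],D[n]['M'],u,v,z).round(3))
L('wrist',322,55,.106);L('wrist',320,62,.015)
L('scene',282,206,.090);L('side',312,211,.090)
L('scene',354,168,.136);L('side',332,156,.136)
L('scene',263,213,.026);L('side',263,235,.026);L('scene',268,190,.032);L('wrist',475,168,.028)
L('side',331,212,.041);L('scene',330,213,.041)
s=D['side']['f'];w=D['scene']['f']
a=cv2.resize(s[140:260,225:375],None,fx=2.6,fy=2.6,interpolation=2);b=cv2.resize(w[140:260,240:390],None,fx=2.6,fy=2.6,interpolation=2)
save('b.png',np.hstack([a,b]))
```

```text
wrist (322, 55) [0.547 0.109 0.106]
wrist (320, 62) [0.544 0.111 0.015]
scene (282, 206) [0.539 0.339 0.09 ]
side (312, 211) [0.537 0.352 0.09 ]
scene (354, 168) [0.535 0.115 0.136]
side (332, 156) [0.541 0.124 0.136]
scene (263, 213) [0.634 0.347 0.026]
side (263, 235) [0.641 0.368 0.026]
scene (268, 190) [0.736 0.276 0.032]
wrist (475, 168) [0.712 0.004 0.028]
side (331, 212) [0.515 0.247 0.041]
scene (330, 213) [0.509 0.213 0.041]
```

View pics/b.png

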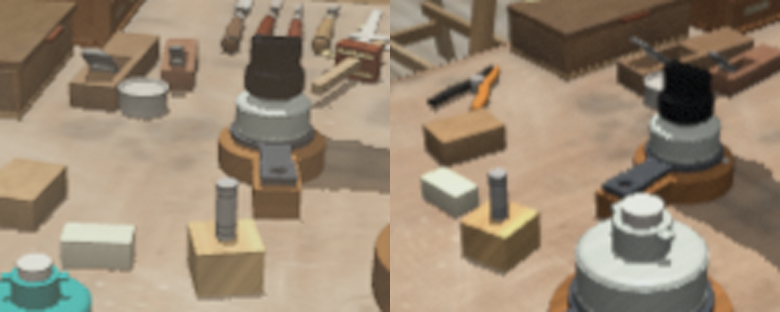

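The crop confirms it: the black-capped tin with its bracket, and the pin upright in its pale rest. I'll look at both from close by.

Call:
{"fn": "carry_out", "kwargs": {
  "plan": [
    {"travel":[-0.06,0.45,0.1],"angular":[0,0,0],"grip":1},
    {"travel":[-0.06,0.9,0.1],"angular":[0,0,0],"grip":1},
    {"travel":[-0.06,0.9,0.1],"angular":[0,0,0],"grip":1},
    {"travel":[-0.06,0.9,0.1],"angular":[0,0,0],"grip":1},
    {"travel":[-0.06,0.9,0.1],"angular":[0,0,0],"grip":1},
    {"travel":[-0.06,0.9,0.1],"angular":[0,0,0],"grip":1},
    {"travel":[-0.06,0.9,0.1],"angular":[0,0,0],"grip":1},
    {"travel":[-0.06,0.9,0.1],"angular":[0,0,0],"grip":1}
  ]
}}

```text
time: 0.82
ee_pos: [0.5312, 0.2743, 0.2716]
tcp_rot: [-179.9, -0.0, 90.3]
wrist_force: [0.6, 0.4, 0.1]
opening: 0.0854
grasp_force: 0.0
```

Run:
```python
from h import *
f,K,M,c=get('wrist'); np.savez('w2',f=f,K=K,M=M); print(monitor.get_obs()['ee_pos'],monitor.get_obs()['tcp_rot'])
save('c.png',f)
for n,p in dict(pintop=(.538,.345,.09),hole=(.52,.207,.041),capskirt=(.547,.109,.106)).items(): print(n,proj(K,M,p))
```

```text
[0.53149383 0.27224617 0.27152042] [-1.79942478e+02  2.33078078e-02  9.02029746e+01]
pintop (np.float64(333.40700265796386), np.float64(105.58812173358024))
hole (np.float64(316.1196934074), np.float64(222.78162864727918))
capskirt (np.float64(339.06953344519474), np.float64(326.730765598814))
```

View pics/c.png

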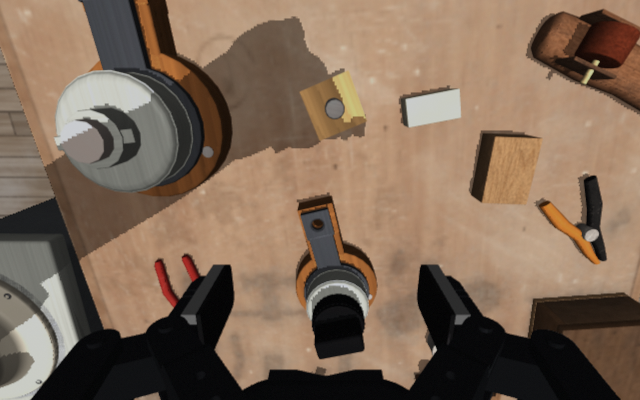

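Pin top is at about (335,108) and the bracket hole at (317,224), both within 3 px of prediction. The big look-alike is at left (110,130), clear of the work.

```bash
cat >> h.py <<'E'
def blob(f,u,v,r,thr,dark):
    g=cv2.cvtColor(f,cv2.COLOR_RGB2GRAY)[v-r:v+r+1,u-r:u+r+1]
    m=((g<thr) if dark else (g>thr)).astype(np.uint8)
    n,l,s,c=cv2.connectedComponentsWithStats(m)
    k=min(range(1,n),key=lambda i:np.hypot(*(c[i]-r))-0.01*s[i,4])
    return c[k][0]+u-r,c[k][1]+v-r,s[k]
E
python3 - <<'E'
from h import *
D=np.load('w2.npz');f,K,M=D['f'],D['K'],D['M'];g=cv2.cvtColor(f,cv2.COLOR_RGB2GRAY)
print(f[97:120:2,323:348:2].tolist()[5:7]); print(g[96:121:2,322:349:2]); print(g[214:234,307:329:1])
for u,v,z in [(335,108,.09),(317,224.5,.041)]: print(onz(K,M,u,v,z).round(4))
E
```

```text
[[[135, 101, 63], [73, 67, 62], [124, 119, 116], [125, 120, 117], [126, 121, 118], [126, 122, 119], [125, 120, 117], [124, 119, 116], [124, 119, 116], [123, 118, 115], [95, 91, 88], [199, 166, 105], [200, 181, 116]], [[137, 103, 65], [76, 71, 66], [126, 120, 117], [125, 119, 117], [123, 119, 115], [124, 118, 115], [124, 119, 116], [122, 117, 114], [122, 117, 113], [120, 115, 112], [97, 92, 90], [201, 164, 104], [200, 178, 115]]]
[[115 116 112 110 108 104  99  97  94 131 179 179 184 186]
 [112 116 112 108  83  62  55  66  90  96 136 178 181 186]
 [106 115 111  53  63  98 108 109  82  76 134 179 179 186]
 [105 112  71  79 119 126 125 124 122 107 105 180 179 184]
 [107 103  57 122 126 125 123 122 120 120  93 164 179 182]
 [108  93  87 123 123 124 124 124 122 120 114 114 178 180]
 [108  92 108 119 120 122 121 121 119 117 114 102 173 180]
 [110  96  98 122 121 121 120 118 116 116 112 112 169 180]
 [111 105  85 121 121 122 123 121 119 116 100 138 168 178]
 [114 110  81 108 118 118 117 117 117 116  98 172 168 171]
 [116 110 104  78 107 116 116 114 108  76 160 172 171 170]
 [119 112 110 105 
[... 827 characters left out ...]
4 25 25 27 35 41 59 76 77 75 76]
 [74 75 71 60 46 33 45 60 70 50 33 29 32 37 39 37 40 57 75 78 76 75]
 [73 74 71 60 47 30 30 50 66 59 50 48 47 46 36 33 46 59 77 80 76 75]
 [74 73 72 65 51 40 26 27 36 44 46 44 41 35 25 36 53 62 77 79 76 73]
 [74 73 74 69 57 51 42 26 20 24 27 25 22 22 33 48 55 67 77 79 77 73]
 [74 73 74 72 67 56 46 45 37 29 26 27 33 39 45 49 64 73 76 79 79 74]
 [74 73 73 74 72 66 57 54 50 47 46 44 48 50 56 64 74 74 76 79 78 75]
 [73 73 73 74 72 74 71 65 60 56 55 57 60 64 70 76 77 75 74 78 80 76]
 [72 73 72 74 73 75 75 74 70 68 68 70 73 75 76 77 77 75 74 77 79 77]
 [74 73 73 73 73 73 75 74 73 74 75 76 77 77 76 76 78 76 75 75 78 77]]
[0.5395 0.3429 0.09  ]
[0.5211 0.2048 0.041 ]
```

Call:
{"fn": "carry_out", "kwargs": {
  "plan": [
    {"travel":[0.027,0.13,-0.12],"angular":[0,0,0],"grip":1},
    {"travel":[0.027,0.235,-0.24],"angular":[0,0,0],"grip":1},
    {"travel":[0.027,0.235,-0.36],"angular":[0,0,0],"grip":1},
    {"travel":[0.027,0.235,-0.45],"angular":[0,0,0],"grip":1},
    {"travel":[0.027,0.235,-0.45],"angular":[0,0,0],"grip":1},
    {"travel":[0.027,0.235,-0.45],"angular":[0,0,0],"grip":1},
    {"travel":[0.027,0.235,-0.45],"angular":[0,0,0],"grip":1}
  ]
}}

```text
time: 1.45
ee_pos: [0.541, 0.3398, 0.14]
tcp_rot: [179.9, -0.1, 89.9]
wrist_force: [0.0, -0.1, 1.0]
opening: 0.0856
grasp_force: 0.0
```

Run:
```python
from h import *
f,K,M,c=get('wrist'); np.savez('w3',f=f,K=K,M=M); o=monitor.get_obs();print(o['ee_pos'],o['tcp_rot'],o['wrist_force'])
save('d.png',f)
print(proj(K,M,(.5395,.3425,.09)),proj(K,M,o['ee_pos']))
```

```text
[0.54140714 0.34020797 0.14086281] [ 1.79790525e+02 -1.26261628e-01  8.99371014e+01] [-0.37890244  0.39016725  1.41874976]
(np.float64(322.9492070612004), np.float64(231.0293627970519)) (np.float64(326.4918675381685), np.float64(280.4228645531053))
```

View pics/d.png

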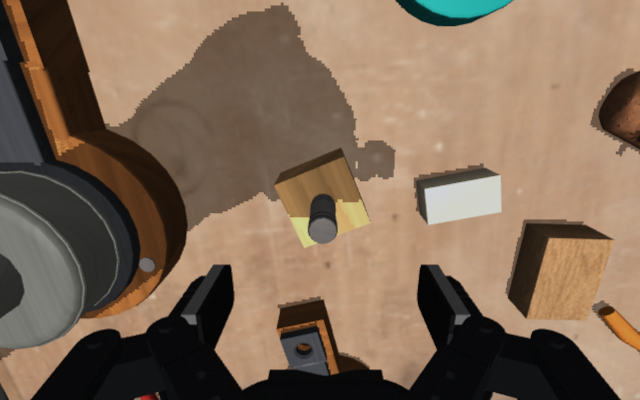

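Call:
{"fn": "carry_out", "kwargs": {
  "plan": [
    {"travel":[-0.004,0.004,-0.12],"angular":[0,0,0],"grip":1},
    {"travel":[-0.004,0.004,-0.25],"angular":[0,0,0],"grip":1},
    {"travel":[-0.004,0.004,-0.25],"angular":[0,0,0],"grip":0},
    {"travel":[-0.004,0.004,-0.25],"angular":[0,0,0],"grip":-1},
    {"travel":[-0.004,0.004,-0.25],"angular":[0,0,0],"grip":-1},
    {"travel":[-0.004,0.004,-0.25],"angular":[0,0,0],"grip":-1},
    {"travel":[-0.004,0.004,-0.25],"angular":[0,0,0],"grip":-1},
    {"travel":[-0.004,0.004,-0.25],"angular":[0,0,0],"grip":-1}
  ],
  "grip_force": 40
}}

```text
time: 2.17
ee_pos: [0.54, 0.3423, 0.0648]
tcp_rot: [179.8, -0.1, 90.0]
wrist_force: [-0.4, -0.5, 9.3]
opening: 0.0169
grasp_force: 38.7
```

Call:
{"fn": "carry_out", "kwargs": {
  "plan": [
    {"travel":[0,0,0.08],"angular":[0,0,0],"grip":-1},
    {"travel":[0,0,0.16],"angular":[0,0,0],"grip":-1},
    {"travel":[0,0,0.22],"angular":[0,0,0],"grip":-1},
    {"travel":[0,0,0.22],"angular":[0,0,0],"grip":-1},
    {"travel":[0,0,0.22],"angular":[0,0,0],"grip":-1},
    {"travel":[0,0,0.22],"angular":[0,0,0],"grip":-1}
  ]
}}

```text
time: 2.67
ee_pos: [0.5387, 0.3416, 0.1276]
tcp_rot: [-180.0, 0.0, 90.0]
wrist_force: [0.8, -0.6, -0.9]
opening: 0.0168
grasp_force: 39.3
```

Run:
```python
from h import *
f,K,M,c=get('wrist'); o=monitor.get_obs();print(o['ee_pos'],o['tcp_rot'],o['opening'],o['wrist_force'])
np.savez('w4',f=f,K=K,M=M)
e=np.array(o['ee_pos']); print([np.round(proj(K,M,e+[0,0,d]),1).tolist() for d in (.03,.02,-.03,-.06)])
f2,K2,M2,_=get('side'); f3,K3,M3,_=get('scene')
c=lambda F,k,m:[int(x) for x in proj(k,m,e)]
u,v=c(f2,K2,M2); u3,v3=c(f3,K3,M3); print(u,v,u3,v3)
a=cv2.resize(f[180:400,220:440],(400,400),interpolation=2)
z=lambda F,u,v:cv2.resize(F[v-35:v+65,u-25:u+25],(200,400),interpolation=2)
save('e.png',np.hstack([a,z(f2,u,v),z(f3,u3,v3)]))
```

```text
[0.53849991 0.34146752 0.12709191] [-1.79921536e+02  4.96682042e-02  9.00013569e+01] 0.016618791946946793 [-0.61999581 -0.5953057  -2.05358269]
[[325.0, 323.2], [325.1, 306.7], [325.2, 249.9], [325.3, 228.2]]
313 192 280 193
```

View pics/e.png

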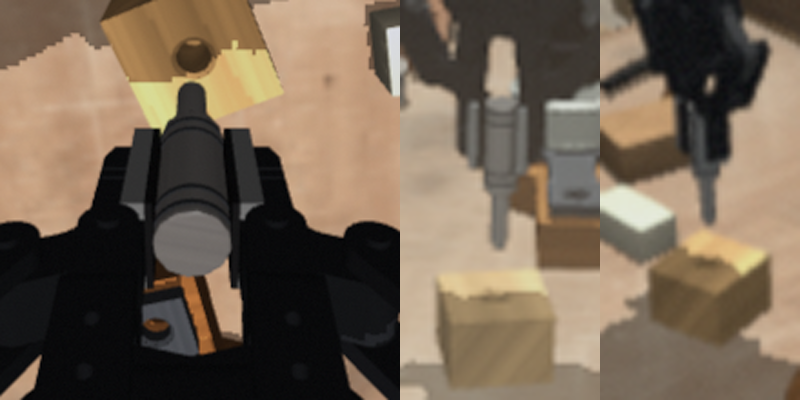

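The pin is upright in the grip. In the wrist view its foot is at (325.6,228) and its top at (325.6,312), so it sits about 1.7 mm +y of the TCP. Next I'll go over the bracket hole.

Call:
{"fn": "carry_out", "kwargs": {
  "plan": [
    {"travel":[-0.02,-0.12,0],"angular":[0,0,0],"grip":-1},
    {"travel":[-0.04,-0.24,0],"angular":[0,0,0],"grip":-1},
    {"travel":[-0.058,-0.36,0],"angular":[0,0,0],"grip":-1},
    {"travel":[-0.058,-0.467,0],"angular":[0,0,0],"grip":-1},
    {"travel":[-0.058,-0.467,-0.043],"angular":[0,0,0],"grip":-1},
    {"travel":[-0.058,-0.467,-0.043],"angular":[0,0,0],"grip":-1},
    {"travel":[-0.058,-0.467,-0.043],"angular":[0,0,0],"grip":-1},
    {"travel":[-0.058,-0.467,-0.043],"angular":[0,0,0],"grip":-1}
  ]
}}

```text
time: 3.48
ee_pos: [0.5214, 0.2023, 0.1151]
tcp_rot: [-180.0, 0.0, 90.0]
wrist_force: [-0.2, -0.2, -0.3]
opening: 0.0172
grasp_force: 39.3
```

Run:
```python
from h import *
f,K,M,c=get('wrist'); o=monitor.get_obs();print(o['ee_pos'],o['tcp_rot'],o['opening'],o['wrist_force'])
np.savez('w5',f=f,K=K,M=M)
e=np.array(o['ee_pos']); print(proj(K,M,e+[0,.0017,-.0555]),proj(K,M,[.5215,.2035,.041]))
save('f.png',cv2.resize(f[170:290,260:390],(780,720)[:2],interpolation=2)[:600])
```

```text
[0.521502   0.20250248 0.11538428] [-1.79986892e+02 -3.03177501e-03  9.00638067e+01] 0.016933846170853074 [ 0.42767433  0.71085768 -0.73398004]
(np.float64(325.8710132692262), np.float64(228.60204597887125)) (np.float64(325.85604335105563), np.float64(218.37953161707213))
```

View pics/f.png

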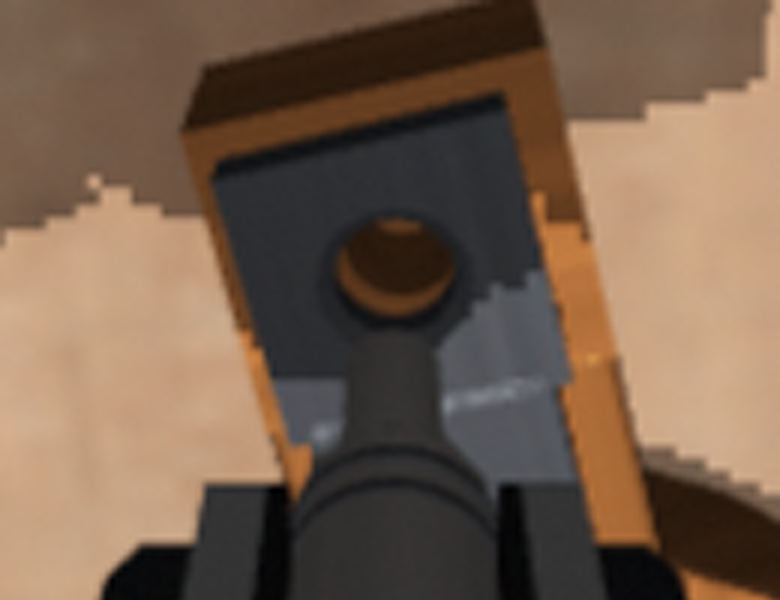

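The hole rim centre is at about (326,215) and the pin foot tip at about (325.7,229). x is aligned and y needs about +2 mm. I'll lower in stages and watch the force.

Call:
{"fn": "carry_out", "kwargs": {
  "plan": [
    {"travel":[0,0.0065,0],"angular":[0,0,0],"grip":-1},
    {"travel":[0,0.0065,0],"angular":[0,0,0],"grip":-1},
    {"travel":[0,0.0065,-0.04],"angular":[0,0,0],"grip":-1},
    {"travel":[0,0.0065,-0.06],"angular":[0,0,0],"grip":-1},
    {"travel":[0,0.0065,-0.08],"angular":[0,0,0],"grip":-1},
    {"travel":[0,0.0065,-0.085],"angular":[0,0,0],"grip":-1},
    {"travel":[0,0.0065,-0.085],"angular":[0,0,0],"grip":-1}
  ]
}}

```text
time: 4.12
ee_pos: [0.521, 0.2034, 0.0889]
tcp_rot: [-179.9, 0.0, 90.0]
wrist_force: [-0.7, -0.4, -0.4]
opening: 0.0171
grasp_force: 39.3
```

Call:
{"fn": "carry_out", "kwargs": {
  "plan": [
    {"travel":[0,0,-0.02],"angular":[0,0,0],"grip":-1},
    {"travel":[0,0,-0.035],"angular":[0,0,0],"grip":-1},
    {"travel":[0,0,-0.05],"angular":[0,0,0],"grip":-1},
    {"travel":[0,0,-0.065],"angular":[0,0,0],"grip":-1},
    {"travel":[0,0,-0.07],"angular":[0,0,0],"grip":-1},
    {"travel":[0,0,-0.07],"angular":[0,0,0],"grip":-1}
  ]
}}

```text
time: 4.62
ee_pos: [0.5212, 0.2035, 0.0683]
tcp_rot: [-180.0, 0.0, 90.0]
wrist_force: [0.1, 0.6, -1.0]
opening: 0.0168
grasp_force: 39.3
```

Call:
{"fn": "carry_out", "kwargs": {
  "plan": [
    {"travel":[0,0,-0.01],"angular":[0,0,0],"grip":-1},
    {"travel":[0,0,-0.017],"angular":[0,0,0],"grip":-1},
    {"travel":[0,0,-0.02],"angular":[0,0,0],"grip":-1},
    {"travel":[0,0,-0.02],"angular":[0,0,0],"grip":-1}
  ]
}}

```text
time: 4.95
ee_pos: [0.5232, 0.2041, 0.0656]
tcp_rot: [179.7, -0.1, 90.0]
wrist_force: [-0.6, -0.3, 13.5]
opening: 0.0168
grasp_force: 41.1
```

Call:
{"fn": "carry_out", "kwargs": {
  "plan": [
    {"travel":[0,0,0.01],"angular":[0,0,0],"grip":-0.5},
    {"travel":[0,0,0.01],"angular":[0,0,0],"grip":0},
    {"travel":[0,0,0.01],"angular":[0,0,0],"grip":0},
    {"travel":[0,0,0.01],"angular":[0,0,0],"grip":0.2},
    {"travel":[0,0,0.1],"angular":[0,0,0],"grip":0.2},
    {"travel":[0,0,0.22],"angular":[0,0,0],"grip":0.2},
    {"travel":[0,0,0.36],"angular":[0,0,0],"grip":0.6},
    {"travel":[0,0,0.5],"angular":[0,0,0],"grip":1}
  ]
}}

```text
time: 5.62
ee_pos: [0.5208, 0.2033, 0.213]
tcp_rot: [-179.9, 0.0, 90.0]
wrist_force: [1.3, -0.1, 0.1]
opening: 0.0737
grasp_force: 0.0
```

Run:
```python
from h import *
f,K,M,c=get('wrist'); o=monitor.get_obs();print(o['ee_pos'],o['tcp_rot'],o['opening'],o['wrist_force'])
np.savez('w6',f=f,K=K,M=M)
f2,K2,M2,_=get('side')
p=np.array([.5215,.2055,.066])
u2,v2=map(int,proj(K2,M2,p)); print(u2,v2,proj(K,M,p+[0,0,.025]),proj(K,M,[.547,.109,.136]),proj(K,M,[.547,.109,.106]))
g=f2[v2-60:v2+40,u2-50:u2+50]
save('g.png',np.hstack([cv2.resize(f[150:400,200:450],(400,400)),cv2.resize(g,(400,400),interpolation=2)]))
```

```text
[0.52272304 0.20404458 0.22243921] [179.49537259  -0.19751905  90.00078244] 0.08040919841925785 [-3.84963158 -0.99096375  6.33955067]
332 195 (np.float64(326.69400308646027), np.float64(195.3335339700323)) (np.float64(359.01258847944695), np.float64(329.8495179444851)) (np.float64(355.71328946765857), np.float64(305.8182719134427))
```

View pics/g.png

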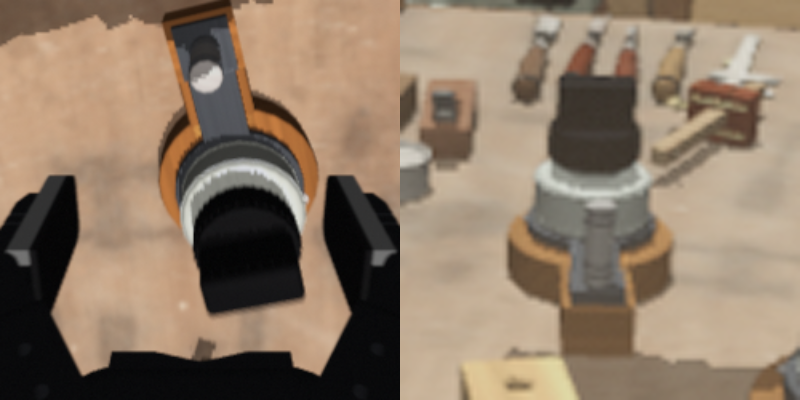

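The pin stands upright and home in the bracket. The first wrist picture looks nearly straight down on the cap, so I'll measure cap centre and bar direction there.

Run:
```python
from h import *
D=np.load('wrist.npz');f,K,M=D['f'],D['K'],D['M'];g=cv2.cvtColor(f,cv2.COLOR_RGB2GRAY)
m=np.zeros_like(g); m[5:118,268:378]=((g<55)&(f.max(2)<65))[5:118,268:378]
m=cv2.morphologyEx(m,cv2.MORPH_OPEN,np.ones((5,5)))
c=max(cv2.findContours(m,0,2)[0],key=cv2.contourArea); (u,v),r=cv2.minEnclosingCircle(c)
print('cap',u,v,r,cv2.fitEllipse(c)); print(onz(K,M,u,v,.106).round(4)); (a,b),_,_=cv2.fitEllipse(c); print(onz(K,M,a,b,.106).round(4), 29*K[0,0]/1000/(.373-.106))
w=(cv2.inRange(f[:,:,::-1],(110,110,110),(255,255,255)))
e=np.clip(g[0:130,255:390].astype(float)*4,0,255).astype(np.uint8)
cv2.imwrite('pics/h.png',cv2.resize(e,None,fx=4.4,fy=4.4,interpolation=2))
print(monitor.get_obs()['q'].round(1))
```

```text
cap 320.5076904296875 56.32307815551758 41.044830322265625 ((320.5140075683594, 55.98291778564453), (75.32135772705078, 81.18799591064453), 0.6063162088394165)
[0.5457 0.1082 0.106 ]
[0.5457 0.1085 0.106 ] 35.22551237992971
[ 21.3   5.6   8.2  92.   -0.  111.3]
```

View pics/h.png

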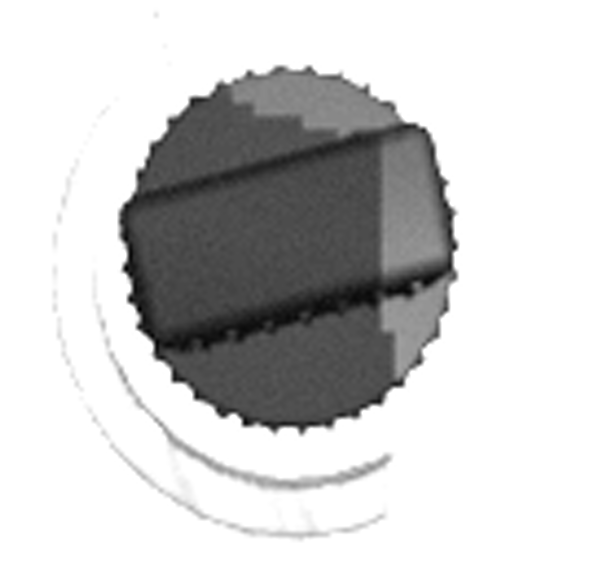

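Run:
```python
from h import *
D=np.load('wrist.npz');K,M=D['K'],D['M']
P=np.array([onz(K,M,255+a/4.4,b/4.4,.136) for a,b in [(125,205),(420,125),(452,268),(165,345)]])
print(P.round(4),P.mean(0)); 
for i,j in [(0,1),(3,2),(0,3),(1,2)]:
    d=P[j]-P[i]; print(np.linalg.norm(d),np.degrees(np.arctan2(d[1],d[0])))
print(np.degrees(np.arctan2(.2055-.1085,.5215-.546)), np.hypot(.2055-.1085,.5215-.546))
```

```text
[[0.5216 0.1114 0.136 ]
 [0.5658 0.1223 0.136 ]
 [0.5712 0.1027 0.136 ]
 [0.527  0.0916 0.136 ]] [0.5464057  0.10700505 0.136     ]
0.04559081526343557 13.718910023663208
0.04563238060122366 14.002628634817027
0.020523080997256006 -74.71920999011137
0.020298374798743385 -74.58612171247796
104.17514205525254 0.10004623930963123
```

Call:
{"fn": "carry_out", "kwargs": {
  "plan": [
    {"travel":[0.027,-0.1,-0.04],"angular":[0,0,0.22],"grip":1},
    {"travel":[0.055,-0.2,-0.04],"angular":[0,0,0.45],"grip":1},
    {"travel":[0.082,-0.319,-0.04],"angular":[0,0,0.68],"grip":1},
    {"travel":[0.082,-0.319,-0.04],"angular":[0,0,0.91],"grip":1},
    {"travel":[0.082,-0.319,-0.04],"angular":[0,0,0.91],"grip":1}
  ]
}}

```text
time: 6.13
ee_pos: [0.5463, 0.1062, 0.1997]
tcp_rot: [-180.0, -0.0, 116.2]
wrist_force: [-0.9, 0.7, -1.3]
opening: 0.0857
grasp_force: 0.0
```

Call:
{"fn": "carry_out", "kwargs": {
  "plan": [
    {"travel":[0,0,0],"angular":[0,0,0.22],"grip":1},
    {"travel":[0,0,0],"angular":[0,0,0.45],"grip":1},
    {"travel":[0,0,0],"angular":[0,0,0.68],"grip":1},
    {"travel":[0,0,0],"angular":[0,0,0.91],"grip":1},
    {"travel":[0,0,0],"angular":[0,0,0.91],"grip":1}
  ]
}}

```text
time: 6.55
ee_pos: [0.5459, 0.1087, 0.1999]
tcp_rot: [-180.0, -0.0, 142.3]
wrist_force: [-0.0, -0.0, -0.7]
opening: 0.0858
grasp_force: 0.0
```

Call:
{"fn": "carry_out", "kwargs": {
  "plan": [
    {"travel":[0,0,0],"angular":[0,0,0.22],"grip":1},
    {"travel":[0,0,0],"angular":[0,0,0.45],"grip":1},
    {"travel":[0,0,0],"angular":[0,0,0.68],"grip":1},
    {"travel":[0,0,0],"angular":[0,0,0.91],"grip":1},
    {"travel":[0,0,0],"angular":[0,0,0.91],"grip":1}
  ]
}}

```text
time: 6.97
ee_pos: [0.5459, 0.1085, 0.2]
tcp_rot: [180.0, -0.0, 168.2]
wrist_force: [-1.0, 0.6, 0.1]
opening: 0.0851
grasp_force: 0.0
```

Call:
{"fn": "carry_out", "kwargs": {
  "plan": [
    {"travel":[0,0,0],"angular":[0,0,0.22],"grip":1},
    {"travel":[0,0,0],"angular":[0,0,0.45],"grip":1},
    {"travel":[0,0,0],"angular":[0,0,0.68],"grip":1},
    {"travel":[0,0,0],"angular":[0,0,0.91],"grip":1},
    {"travel":[0,0,0],"angular":[0,0,0.91],"grip":1},
    {"travel":[0,0,0],"angular":[0,0,0.91],"grip":1}
  ]
}}

```text
time: 7.47
ee_pos: [0.546, 0.1082, 0.2001]
tcp_rot: [180.0, -0.0, -166.2]
wrist_force: [0.1, -0.5, -0.6]
opening: 0.0853
grasp_force: 0.0
```

Run:
```python
from h import *
f,K,M,c=get('wrist'); o=monitor.get_obs();print(o['ee_pos'],o['tcp_rot'],o['q'].round(1))
np.savez('w7',f=f,K=K,M=M)
for p in [(.546,.108,.136),(.546,.108,.106)]: print(proj(K,M,p))
g=cv2.cvtColor(f,cv2.COLOR_RGB2GRAY)
cv2.imwrite('pics/i.png',cv2.resize(np.clip(g[150:400,170:480].astype(float)*3,0,255).astype(np.uint8),None,fx=2.4,fy=2.4,interpolation=2))
```

```text
[0.54604707 0.10810437 0.20014621] [ 1.79997820e+02 -5.73291731e-03 -1.66179953e+02] [11.2  5.2  5.7 90.4  0.  -2.6]
(np.float64(323.580156204834), np.float64(224.84334695174627))
(np.float64(323.7597562094075), np.float64(208.9906187970977))
```

View pics/i.png

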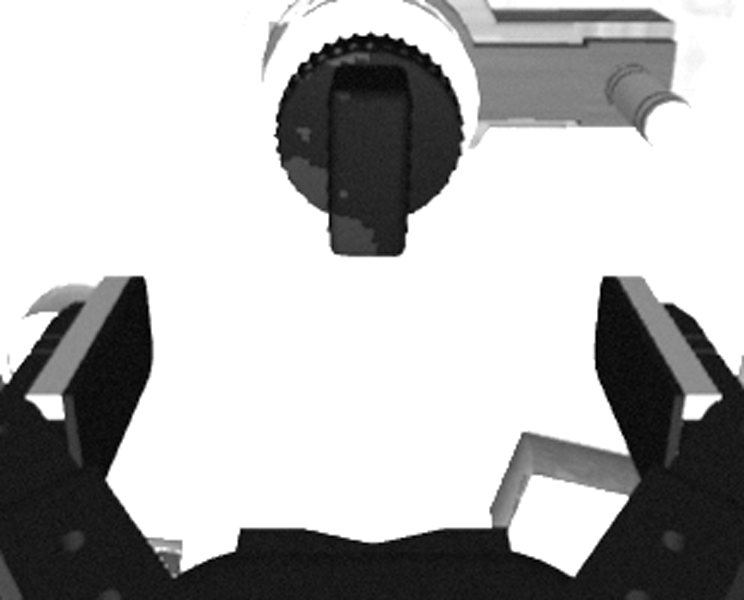

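The bar lies straight between the pads, its top centred at about (323.7,221) against (323.6,225) predicted, so it is 1–2 mm toward −x. I'll descend and grip.

Call:
{"fn": "carry_out", "kwargs": {
  "plan": [
    {"travel":[-0.004,0,-0.12],"angular":[0,0,0],"grip":1},
    {"travel":[-0.004,0,-0.22],"angular":[0,0,0],"grip":0.3},
    {"travel":[-0.004,0,-0.26],"angular":[0,0,0],"grip":0},
    {"travel":[-0.004,0,-0.26],"angular":[0,0,0],"grip":-0.2},
    {"travel":[-0.004,0,-0.26],"angular":[0,0,0],"grip":-1},
    {"travel":[-0.004,0,-0.26],"angular":[0,0,0],"grip":-1},
    {"travel":[-0.004,0,-0.26],"angular":[0,0,0],"grip":-1},
    {"travel":[-0.004,0,-0.26],"angular":[0,0,0],"grip":-1}
  ],
  "grip_force": 60
}}

```text
time: 8.18
ee_pos: [0.5458, 0.108, 0.1242]
tcp_rot: [-180.0, 0.2, -165.8]
wrist_force: [-0.3, -0.6, 4.1]
opening: 0.0207
grasp_force: 61.6
```

Call:
{"fn": "carry_out", "kwargs": {
  "plan": [
    {"travel":[0,0,-0.008],"angular":[0,0,0],"grip":-1},
    {"travel":[0,0,-0.016],"angular":[0,0,0],"grip":-1},
    {"travel":[0,0,-0.024],"angular":[0,0,0],"grip":-1},
    {"travel":[0,0,-0.032],"angular":[0,0,0],"grip":-1},
    {"travel":[0,0,-0.032],"angular":[0,0,0],"grip":-1},
    {"travel":[0,0,-0.032],"angular":[0,0,0],"grip":-1},
    {"travel":[0,0,-0.032],"angular":[0,0,0],"grip":-1}
  ]
}}

```text
time: 8.77
ee_pos: [0.5459, 0.108, 0.1164]
tcp_rot: [-180.0, 0.3, -165.7]
wrist_force: [-6.1, -1.3, 23.4]
opening: 0.0208
grasp_force: 64.2
```

Call:
{"fn": "carry_out", "kwargs": {
  "plan": [
    {"travel":[0,0,0.004],"angular":[0,0,0],"grip":-1},
    {"travel":[0,0,0.004],"angular":[0,0,0.15],"grip":-1},
    {"travel":[0,0,0.004],"angular":[0,0,0.3],"grip":-1},
    {"travel":[0,0,0.004],"angular":[0,0,0.45],"grip":-1},
    {"travel":[0,0,0.004],"angular":[0,0,0.6],"grip":-1},
    {"travel":[0,0,0.004],"angular":[0,0,0.8],"grip":-1},
    {"travel":[0,0,0.004],"angular":[0,0,0.8],"grip":-1}
  ]
}}

```text
time: 9.35
ee_pos: [0.5464, 0.1084, 0.1165]
tcp_rot: [-179.9, 0.3, -142.5]
wrist_force: [0.2, 1.4, 14.9]
opening: 0.021
grasp_force: 63.0
```

Call:
{"fn": "carry_out", "kwargs": {
  "plan": [
    {"travel":[0,0,0],"angular":[0,0,0.2],"grip":-1},
    {"travel":[0,0,0],"angular":[0,0,0.4],"grip":-1},
    {"travel":[0,0,0],"angular":[0,0,0.6],"grip":-1},
    {"travel":[0,0,0],"angular":[0,0,0.8],"grip":-1},
    {"travel":[0,0,0],"angular":[0,0,0.8],"grip":-1}
  ]
}}

```text
time: 9.77
ee_pos: [0.5464, 0.1085, 0.1165]
tcp_rot: [-179.8, 0.2, -119.5]
wrist_force: [-0.2, 0.9, 14.0]
opening: 0.021
grasp_force: 63.0
```

Call:
{"fn": "carry_out", "kwargs": {
  "plan": [
    {"travel":[0,0,0],"angular":[0,0,0.2],"grip":-1},
    {"travel":[0,0,0],"angular":[0,0,0.4],"grip":-1},
    {"travel":[0,0,0],"angular":[0,0,0.6],"grip":-1},
    {"travel":[0,0,0],"angular":[0,0,0.8],"grip":-1},
    {"travel":[0,0,0],"angular":[0,0,0.85],"grip":-1},
    {"travel":[0,0,0],"angular":[0,0,0.85],"grip":-1},
    {"travel":[0,0,0],"angular":[0,0,0.85],"grip":-1}
  ]
}}

```text
time: 10.35
ee_pos: [0.5462, 0.1085, 0.1165]
tcp_rot: [-179.7, 0.1, -95.5]
wrist_force: [-0.4, 1.1, 14.3]
opening: 0.0211
grasp_force: 63.1
```

Run:
```python
from h import *
f,K,M,c=get('wrist'); o=monitor.get_obs();print(o['ee_pos'],o['tcp_rot'],o['wrist_force'],o['torque'],o['opening'])
p=np.array([.5215,.2055,.066]); f2,K2,M2,_=get('side'); u,v=map(int,proj(K2,M2,p))
g=np.clip(f[180:400,200:440].astype(float)*2,0,255).astype(np.uint8)
save('j.png',np.hstack([cv2.resize(g,(436,400)),cv2.resize(f2[v-60:v+30,u-40:u+40],(356,400),interpolation=2)]))
```

```text
[0.54623539 0.10846165 0.11654086] [-1.79742044e+02  1.19445038e-01 -9.55310510e+01] [-1.32525843  1.91916599 14.84380251] [0.28386075 0.33799234 0.03337228] 0.02063020846251871
```

View pics/j.png

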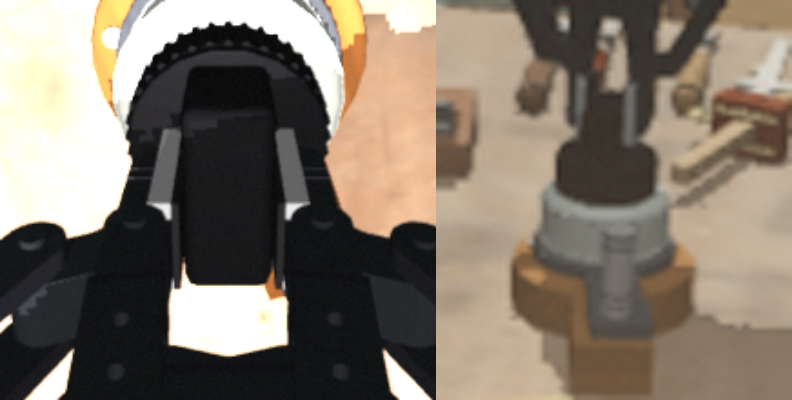

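The cap has turned with the gripper (about 70°) and the pin is still in place. I'll lift.

Call:
{"fn": "carry_out", "kwargs": {
  "plan": [
    {"travel":[0,0,0.02],"angular":[0,0,0],"grip":-1},
    {"travel":[0,0,0.04],"angular":[0,0,0],"grip":-1},
    {"travel":[0,0,0.06],"angular":[0,0,0],"grip":-1},
    {"travel":[0,0,0.08],"angular":[0,0,0],"grip":-1},
    {"travel":[0,0,0.08],"angular":[0,0,0],"grip":-1}
  ]
}}

```text
time: 10.87
ee_pos: [0.5452, 0.1079, 0.1389]
tcp_rot: [-179.9, 0.0, -95.5]
wrist_force: [0.5, -0.3, -0.6]
opening: 0.0206
grasp_force: 61.0
```

Call:
{"fn": "carry_out", "kwargs": {
  "plan": [
    {"travel":[0,0,0.05],"angular":[0,0,0],"grip":-1},
    {"travel":[0,0,0.12],"angular":[0,0,0],"grip":-1},
    {"travel":[0,0,0.2],"angular":[0,0,0],"grip":-1},
    {"travel":[0,0,0.27],"angular":[0,0,0],"grip":-1},
    {"travel":[0,0,0.32],"angular":[0,0,0],"grip":-1},
    {"travel":[0,0,0.32],"angular":[0,0,0],"grip":-1},
    {"travel":[0,0,0.32],"angular":[0,0,0],"grip":-1},
    {"travel":[0,0,0.32],"angular":[0,0,0],"grip":-1}
  ]
}}

```text
time: 11.53
ee_pos: [0.5446, 0.1078, 0.2322]
tcp_rot: [179.9, -0.0, -95.5]
wrist_force: [-0.6, -0.0, -0.5]
opening: 0.0209
grasp_force: 61.1
```

Call:
{"fn": "carry_out", "kwargs": {
  "plan": [
    {"travel":[0,0,0],"angular":[0,0,0],"grip":-1},
    {"travel":[0,0,0],"angular":[0,0,0],"grip":-1},
    {"travel":[0,0,0],"angular":[0,0,0],"grip":-1},
    {"travel":[0,0,0],"angular":[0,0,0],"grip":-1}
  ]
}}

```text
time: 11.87
ee_pos: [0.5447, 0.1078, 0.2333]
tcp_rot: [180.0, -0.0, -95.5]
wrist_force: [-0.1, -0.8, -0.5]
opening: 0.0205
grasp_force: 61.1
```

Run:
```python
from h import *
p=np.array([.5215,.2055,.066]); f2,K2,M2,_=get('side'); u,v=map(int,proj(K2,M2,p))
s=f2[v-130:v+40,u-70:u+70].astype(int)
# black cap rows in column above the tin, grey pin still present
x,y=map(int,proj(K2,M2,[.546,.108,.225])); print((x,y), cv2.cvtColor(f2,cv2.COLOR_RGB2GRAY)[y-30:v+25:4,x-2:x+3].mean(1).round())
print(cv2.cvtColor(f2,cv2.COLOR_RGB2GRAY)[v-10:v+12:3,u-12:u+13:3]); print(monitor.get_obs()['ee_pos'],monitor.get_obs()['grasp_force'])
```

```text
(332, 119) [ 43.  66.  82.  91.  75.  84.  45.  43.  45.  46.  46.  46.  87. 170.
 139. 154. 161. 157. 169. 164. 139. 133. 117. 149. 129.  99. 109. 109.
 102. 108.  77.  89.  88.]
[[115 120 116 125 130 121 118 111 144]
 [116 120 123 108 101  95 117 111 125]
 [116 123 121 103  99  91 118 120  96]
 [ 80  86 102 103 113 104  86  79  81]
 [101  86  86  94 113 103  84  99 102]
 [ 99  99  77  91 114  98  94  99  90]
 [ 87 100  80  93 106  94  85  87  84]
 [ 86 101  81  87 106  83  83  84  84]]
[0.54477373 0.10783149 0.23347516] 61.05827808380127
```

```bash
python3 -c "
from workcell import ticket
print(ticket.job_done())"
```

```text
the job is handed in; nothing more can be done
None
```

The job is handed in with no verdict returned: by my readings at 11.9 s the pin is home and released, and the opened cap is held still about 10 cm above the tin's mouth; I viewed 12 pictures, two over the limit of 10.

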